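Set the iris of a carburettor flow bench to the set-pointer and start it

ROBOT

A 6-joint arm with a two-finger parallel gripper is mounted at the origin on a cart in front of the work surface, level with it; the furniture and walls round the work are solid. World frame = base frame: x ahead of the robot, y to its left, z up, the work surface at z = 0. Lengths are in mm, angles in rad, forces in N, time in s.
With the tool pointing down it reaches from about 275 to 750 mm from the base axis. Payload 10.2 kg.
Tool frame: the origin (TCP) lies at the very end of the fingers, on their centre line; the grasp point (between the pads) lies 19 mm behind it (ctrl.hold_point_z is the distance from the TCP to the grasp point, in mm); z points along the fingers, y is the direction in which the jaws open and shut (so a half turn about z gives the same grasp; the last joint's range is limited). The gripper opens to 85 mm and grips with 20 to 120 N. Pads are 22 mm wide; open, the fingers measure 114 mm over their backs; the gripper's body (76 mm by 85 mm) begins 54 mm behind the grasp point. The pads swing forward as they close: fully open they stand 13 mm farther back than shut.
Start: joints at [-1.564, 0.313, 1.498, -0, 1.331, -0.223], TCP at [119.572, -511.208, 231.294] pointing down, gripper open.
Joint ranges: [-2.94, 2.94], [-0.97, 2.17], [0.19, 2.56], [-1.23, 4.37], [0.02, 3.11], [-2.88, 2.88]. Speed limits (rad/s): [2.39, 2.39, 3.01, 3.14, 3.14, 3.14].

INTERFACE

Orientations are given as a unit quaternion [w, x, y, z].
In Python, from rig import readout, cams, workorder, spotter, ctrl gives the robot as it stands.
- The arm moves only by the tool step_arm, never from a script. Its argument "plan" is text: rows parted by semicolons, each of 5 numbers parted by spaces: the shift along the tool's x, y, z in cm, then the turn about the tool's z in degrees, then the opening in per cent of the stroke, from 0 (shut) to 100 (fully open). In form: x y z twist gripper; .... A call has 1 to 10 rows; each row is the pose to reach, as a shift and turn from the pose commanded when the call began, along the tool's axes at that moment; what a row does not reach only later rows make up. A row lasts 1/10 s, in which the tool goes at most 50 mm and 8.59 degrees, less where a joint would pass 70% of its speed; a pose out of reach is approached as far as the arm can. A call with a gripper value outside its range is refused whole. The fingers move at their own pace and stop on an object; "grip_force" is the grip in N (left out, the last holds). Time passes only in rows, so rows that repeat a pose let the fingers close. It gives the time, the measured TCP pose, the force and the opening at its end, in the units of the state.
- readout.sense(): the state, without advancing time (a new reading comes with each control period).
- cams.capture(name): name is "scene" or "side" or "wrist"; returns (picture, depth): 384x512x3 uint8, red, green, blue; 384x512 float32, mm along the optical axis (not along the pixel's ray), 0 where there is no reading.
- cams.camera_info(name): a dict with "vfov" (degrees; the focal length in pixels is half the picture's height over the tangent of half this angle, whatever the lens; pixels are square), "cx", "cy" (the principal point, pixels), "k1" (the pictures are not rectified: a ray, as slopes to the right and down, at radius r is drawn at 1 + k1 r^2 times it, then the intrinsics apply), "rvec" (rotation vector, rad) and "tvec" (3), from world to camera coordinates, as OpenCV has them. Camera axes: x right, y down, z forward; pixel columns grow to the right and rows downward; lengths in mm; the calibration is good to about 2 mm. A picture is of the moment at which its call begins: read the wrist's pose just before it. camera_info takes no time and is no camera call; for the wrist camera it gives the pose at the moment of the call.
- workorder.finish_job(): hands the job in, once; it reports no verdict.
Trained networks look in the newest picture that a camera, given by its name, has taken for a name from the list of things; names that differ only in an ending like _2 or _b are one class to them, and where a whole thing is asked for, a point or a joint stands for the part that bears it (a point fixed in the world has none). Each returns a list of dicts, best first, with "conf" (0 to 1); they miss things now and then, are a little off and sometimes report something else, mostly with a low value. They report only what shows in the picture. A call takes as long as a camera call.
- spotter.regions_of(camera, target): "pixels" (384x512 bool, what is visible of it) and "extent" ([centre column, centre row, width, height] in pixels, round what is visible of it).
The state is a dict: "time_s": time; "joints": joint angles; "dq": joint speeds; "tau": joint torques, N m; "eef_pos": TCP position; "ee_rot": TCP orientation; "force": force on the tool from outside, world axes, zero at the start; "wrist_torque": the same for the moment, N m; "grip_width": opening from 0.0 (shut) to 1.0 (fully open).
Only numpy, scipy, OpenCV 4.12 (cv2) and the standard library are available. Lean on these libraries where they do the work, as an engineer would, in place of code of your own. Each camera call takes 0.05 s, during which the arm holds its last target. There are 200 camera calls.

TASK

Set up the blue carburettor flow bench for its next run: with the fingertips push the iris ring's lever round until the white index on the far side of the ring lines up with the red set-pointer on the scale, and only then press the green start button fully in for a moment and let it come up again. Only push and press; grip and lift nothing, and do not disturb the red stop button, the red set-pointer or the tools and small parts standing about. Finish clear of the bench.

Things in the scene. Friction and masses are not known exactly. Their poses are not given: they have to be found in the camera images.
- flow_bench: Carburettor flow bench: a fixed blue sheet-metal box, 260 mm deep (its x) by 340 mm wide (its y), its flat top 60 mm above the table. Origin: centre of its underside; its x axis points away from its front panel (the panel faces the robot, turned by up to 0.2 rad), y to its left, z up. On its top: the iris at the left, the yellow-faced switch box at the near right, and at the far right a grey carburettor body that rises to 80 mm above the top.
- iris_centre (a point): Axis of the iris ring, a vertical axis, at the height of the ring's top face (74 mm above the table). The ring is a black knurled ring, 136 mm in diameter, round an opening with eight grey blades; it turns on a metal flange of 172 mm diameter, whose far side carries a raised white scale quadrant with black ticks. Seen from its axis, the lever is on the near side (towards the front panel) and the index exactly opposite, on the far side.
- iris_ring (a joint): Angle of the iris ring, rad, -0.75 (wide open) to 0.75 (end stops). It grows counter-clockwise seen from above, that is as the near-side lever goes from the left to the right (from +y to -y of the bench) and the index on the far side from right to left. At 0 the lever points straight at the front panel. It starts between -0.72 and -0.42, lever at the left. The ring moves with stiff friction: about 3 N at the knob turns it and it stays where it is left, with no spring.
- lever_knob (a point): Centre of the top of the lever's black upright knob, which rises from the end of a flat steel lever arm, 98 mm from the ring's axis. The knob is 12 mm in diameter (15 mm at its head) and stands free over 27 mm below this point, where the arm (14 mm wide, 5 mm thick) begins; the bench's flat top lies 50 mm below this point. This point is 110 mm above the table.
- index_tip (a point): Tip of the white index mark on the ring, 74.5 mm from the ring's axis, opposite the lever. It coincides with set_tip when the ring is set.
- set_tip (a point): Point of the red set-pointer, a small red clip with a brass screw (about 20 mm long, 10 mm wide) on the flange's far rim at the white scale, 74.5 mm from the ring's axis and at the same height as index_tip. It is the setting wanted for the next run; it must not be moved.
- set_pointer (a joint): Angle of the red set-pointer, rad, with the same zero and direction as joint iris_ring: the ring is set when both joint values are equal.
- start_button_top (a point): Centre of the top of the green start button, 26 mm in diameter, the left-hand button (bench +y) of the two on the switch box; 98.5 mm above the table. It springs; 6 mm of travel downwards, and about 4 N takes it fully down.
- start_button (a joint): Travel of the green start button, m: 0 released, 0.006 fully in.
- stop_button_top (a point): Centre of the top of the red stop button, same size, 54 mm to the right of the green one (bench -y). Not to be pressed.
- stop_button (a joint): Travel of the red stop button, m: 0 released, 0.006 fully in.
- jet_dish: Bystander: pressed steel saucer, 69 mm across, 14 mm high, standing on the flow bench's top between the lever and the switch box. Origin: centre of its underside.
- main_jet_2: Bystander: brass jet, 9 mm across, 24 mm tall, standing on the flow bench's top between the iris and the carburettor. Origin: centre of its underside.
- screwdriver: Bystander: stubby screwdriver, red and green handle, 130 mm long, lying on the table in front of the flow bench. Origin: centre of its underside.
- pliers: Bystander: red-handled pliers, 162 mm long, lying on the table left of the flow bench. Origin: centre of its underside.
- pink_cup: Bystander: pink plastic beaker, 67 mm across, 69 mm tall. Origin: centre of its underside.
- ratchet: Bystander: ratchet handle, 148 mm long, lying on the table. Origin: centre of its underside.
- float_bowl_1: Bystander: grey die-cast float bowl, 63x74x46 mm, on the table right of the flow bench. Origin: centre of its underside.
- float_bowl_2: Bystander: grey die-cast float bowl like float_bowl_1. Origin: centre of its underside.
- spark_plug_2: Bystander: used spark plug, 68 mm long, lying on the table. Origin: centre of its underside.
- bolt_4: Bystander: small bright bolt, 23 mm long, lying on the table. Origin: centre of its underside.

How it is judged (in metres and radians):
On the way, in this order (a step that is already met when the one before it is completed fails the run):
1. the ring is turned until its white index lines up with the red set-pointer (within 4 mm at the scale) and stands still (distance between index_tip and set_tip below 0.004 m and velocity of joint iris_ring between -0.03 and 0.03 rad/s), for 0.2 s.
2. the green start button is pressed fully in, with the ring still on the mark (value of joint start_button above 0.0045 m and distance between index_tip and set_tip below 0.004 m), for 0.05 s.
At the end, for the whole second after the job is handed in: The white index stands within 4 mm (about 3 degrees) of the red set-pointer's tip with the ring at rest, the set-pointer is where it was (3 mm), and both buttons are up (distance between index_tip and set_tip below 0.004 m and velocity of joint iris_ring between -0.02 and 0.02 rad/s and value of joint each of start_button, stop_button below 0.0015 m and distance of set_tip from where it was at the start of the episode below 0.003 m); the robot touches nothing.
It fails at once if the start button is pressed while the index is off the set-pointer (value of joint start_button above 0.003 m and distance between index_tip and set_tip above 0.004 m).
It fails at once if the red stop button is pressed (value of joint stop_button above 0.002 m).
It fails at once if the red set-pointer is shifted by more than 3 mm (distance of set_tip from where it was at the start of the episode above 0.003 m).
It fails at once if the lever's knob is gripped between the fingers instead of pushed (horizontal distance between the grasp point and lever_knob below 0.007 m and z of the grasp point in the frame of lever_knob below 0.01 m).
It fails at once if a bystander (tool, jet, dish, cup, bowl, plug or bolt) is lifted, carried or knocked more than 15 mm from its place (distance of any of jet_dish, main_jet_2, screwdriver, pliers, pink_cup, ratchet, float_bowl_1, float_bowl_2, spark_plug_2, bolt_4 from where it was at the start of the episode above 0.015 m).
It also fails if it takes over 40 s, if anything falls off the work surface, if the arm or the gripper's body presses on something with over 40 N, if the wrist force passes 120 N, or if a joint passes its speed limit or range.

## Working session

There is one attempt and no reset: what is moved stays moved. The work goes in short steps, Python scripts to look and compute and a tool call to move; the robot and the scene stay as the last step left them, time stands still between calls to the robot, and variables do not carry over. Pictures are saved under pics/ and viewed, about 8 in all and at most 12, crops included, and the job is handed in when it is done.

Besides the shell and the picture viewer there is one more tool, called as name(argument=value, ...) on one line, values as JSON. step_arm: Moves the arm, as the interface text tells. Its arguments: {"type":"object","properties":{"plan":{"type":"string"},"grip_force":{"type":"number"}},"required":["plan"]}

```bash
mkdir -p pics; cat > h.py <<'E'
import numpy as np, cv2
from rig import readout, cams, workorder, spotter, ctrl
def cal(n):
    c=cams.camera_info(n); f=192/np.tan(np.radians(c["vfov"])/2)
    R=cv2.Rodrigues(np.array(c["rvec"],float))[0]; return f,c["cx"],c["cy"],c["k1"],R,np.array(c["tvec"],float).reshape(3)
def ray(C,u,v):
    f,cx,cy,k,R,t=C; d=np.stack([(np.asarray(u,float)-cx)/f,(np.asarray(v,float)-cy)/f],-1); s=d.copy()
    for _ in range(20): s=d/(1+k*(s**2).sum(-1,keepdims=True))
    return np.concatenate([s,np.ones(s.shape[:-1]+(1,))],-1)
def atz(C,u,v,z):  # intersect with plane z
    R,t=C[4],C[5]; o=-R.T@t; d=ray(C,u,v)@R; return o+d*((z-o[2])/d[...,2])[...,None]
def atd(C,u,v,dep): return (ray(C,u,v)*np.asarray(dep,float)[...,None]-C[5])@C[4]
def proj(C,p):
    f,cx,cy,k,R,t=C; q=R@np.asarray(p,float)+t; s=q[:2]/q[2]; s=s*(1+k*(s@s)); return s*f+[cx,cy]
def save(n,im): cv2.imwrite("pics/"+n+".png",im[...,::-1])
E
python3 - <<'E'
from h import *
ims=[]
for n in ("scene","side"):
    im,d=cams.capture(n); np.savez(n,im=im,d=d); ims.append(im); C=cal(n)
    print(n,"cam at",-C[4].T@C[5])
    for t in ("flow_bench","lever_knob","start_button_top","stop_button_top","set_tip","index_tip","jet_dish","main_jet_2"):
        for r in spotter.regions_of(n,t)[:2]:
            m=r["pixels"]; v,u=np.nonzero(m&(d>0)); 
            print(t,round(r["conf"],2),np.round(r["extent"]),np.round(np.median(atd(C,u,v,d[v,u]),0)) if len(u) else None)
save("scene0",ims[0]);save("side0",ims[1])
print(readout.sense(),ctrl.hold_point_z)
E
```

```text
scene cam at [-442.54607695  701.52532266  759.35063653]
flow_bench 0.84 [240. 196. 137.  95.] [522.  83.  59.]
lever_knob 0.7 [207. 193.  48.  28.] [588. 131.  71.]
start_button_top 0.64 [274. 188.   8.   3.] [449. -10.  96.]
stop_button_top 0.24 [275. 189.   4.   2.] [449. -11.  97.]
index_tip 0.79 [206. 194.  47.  29.] [587. 132.  71.]
jet_dish 0.67 [253. 201.  27.  13.] [474.  45.  65.]
side cam at [  331.01922571 -1017.96932947   524.54054587]
flow_bench 0.92 [276. 219.  99.  77.] [539. -82.  60.]
lever_knob 0.67 [278. 194.  34.  28.] [554. 158.  73.]
lever_knob 0.57 [274. 218. 107.  80.] [536. -79.  60.]
start_button_top 0.58 [247. 209.  10.   8.] [453. -24.  96.]
stop_button_top 0.58 [245. 218.   6.   7.] [444. -79.  97.]
index_tip 0.66 [278. 193.  36.  30.] [555. 158.  73.]
jet_dish 0.62 [247. 207.  22.   8.] [471.  71.  69.]
jet_dish 0.46 [278. 193.  29.  29.] [554. 150.  73.]
main_jet_2 0.72 [248. 209.  10.   4.] [452. -26.  97.]
{'time_s': 0.9, 'joints': array([-1.56441953e+00,  3.12894316e-01,  1.49771882e+00,  2.24855083e-05,
        1.33102409e+00, -2.23372473e-01]), 'dq': array([ 1.89637334e-04, -2.31060032e-03,  1.10380861e-03, -1.35484127e-03,
        7.63093808e-05,  2.03320381e-04]), 'tau': array([-1.31021457e-03, -4.12161934e+01, -2.59899545e+01, -2.59151939e-04,
        4.05724932e-04, -2.23961359e-05]), 'eef_pos': array([ 119.56778404, -511.19668388,  231.28999537]), 'ee_rot': array([-2.09691740e-05,  9.93409467e-01,  1.14619499e-01,  1.32697396e-05]), 'force': array([ 0.11800631, -0.41517806,  0.07080781]), 'wrist_torque': array([-0.02844821, -0.05565111, -0.04806358]), 'grip_width': 0.9971790471187207} 18.700000000000003
```

```bash
python3 - <<'E'
from h import *
a=np.load("scene.npz")["im"][130:270,150:350]; b=np.load("side.npz")["im"][160:280,200:360]
a=cv2.resize(a,(800,560),interpolation=3);b=cv2.resize(b,(800,600),interpolation=3)
save("a1",a);save("b1",b)
C=cal("wrist");print("wrist cam",-C[4].T@C[5],C[4][2])
E
```

```text
wrist cam [ 196.50990416 -493.55238627  373.91419559] [-0.29985846 -0.06994378 -0.95141619]
```

View pics/a1.png

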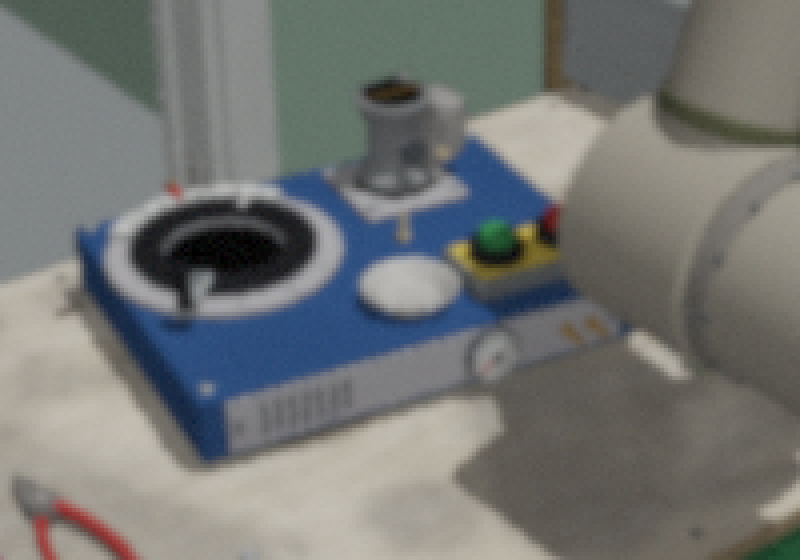

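View pics/b1.png

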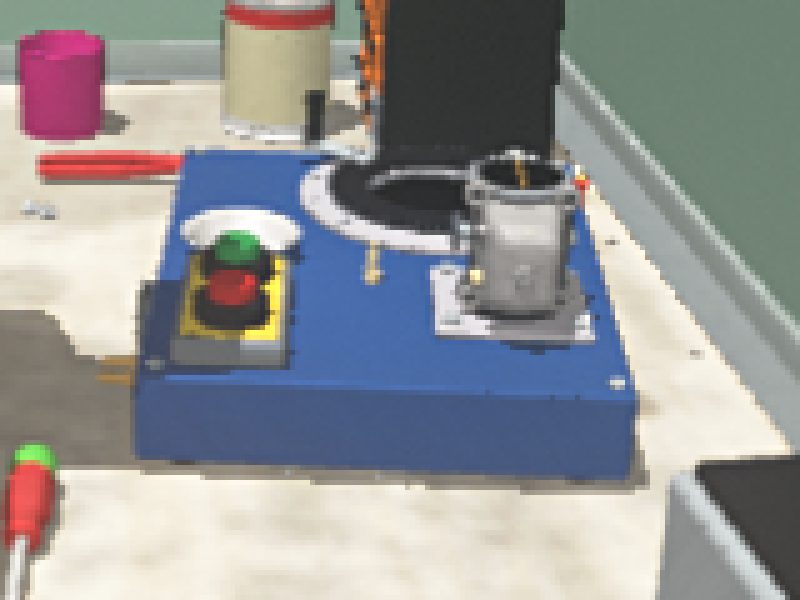

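step_arm(plan="5 -4 -6 0 0;10 -8.5 -6.9 0 0;14 -12.5 -6.9 0 0;18 -16 -6.9 0 0;22 -19.5 -6.9 0 0;26 -23 -6.9 0 0;29.5 -26 -6.9 0 0;33 -29 -6.9 0 0;37 -32.5 -6.9 0 0;41 -36 -6.9 0 0")

```text
time_s: 1.9
eef_pos: [400.7, -116.7, 300.5]
ee_rot: [0.0, 0.993, 0.115, 0.0]
force: [0.8, -1.5, -0.1]
grip_width: -0.0
```

step_arm(plan="4 -3 0 0 0;8 -6 0 0 0;11 -9 0 0 0;14 -12 0 0 0;14 -12.5 0 0 0;14 -12.5 0 0 0;14 -12.5 0 0 0")

```text
time_s: 2.6
eef_pos: [507.4, 34.3, 300.2]
ee_rot: [0.0, 0.993, 0.114, -0.0]
force: [-0.1, 0.6, 0.1]
grip_width: 0.001
```

```bash
python3 - <<'E'
from h import *
s=readout.sense(); C=cal("wrist"); im,d=cams.capture("wrist"); np.savez("w1",im=im,d=d)
print(s["time_s"],s["eef_pos"],s["ee_rot"],s["grip_width"],C[0],np.abs(s["dq"]).max())
import pickle; pickle.dump(C,open("w1.pkl","wb"))
for t in ("flow_bench","lever_knob","start_button_top","stop_button_top","set_tip","index_tip","jet_dish","main_jet_2"):
    for r in spotter.regions_of("wrist",t)[:2]:
        m=r["pixels"]; v,u=np.nonzero(m&(d>0)); 
        print(t,round(r["conf"],2),np.round(r["extent"]),np.round(np.median(atd(C,u,v,d[v,u]),0)) if len(u) else None)
save("w1",cv2.resize(im,(800,600),interpolation=3))
E
```

```text
2.6 [507.39810222  34.25991884 300.24367176] [ 1.45901698e-04  9.93443576e-01  1.14323393e-01 -3.83185540e-05] 0.001450239009337965 266.9400902714479 0.01587540469102493
flow_bench 0.81 [256. 125. 282. 250.] [571.  53.  61.]
start_button_top 0.55 [278. 213.  16.  18.] [459. -16.  98.]
stop_button_top 0.62 [313. 224.  20.  19.] [449. -68.  98.]
set_tip 0.55 [220.  16.   6.  21.] [684. 114.  76.]
index_tip 0.9 [190.  83. 126. 111.] [598. 131.  73.]
jet_dish 0.97 [232. 192.  45.  48.] [465.  53.  65.]
main_jet_2 0.58 [280. 211.  18.  19.] [458. -15.  98.]
main_jet_2 0.41 [445. 244.  45.  36.] [ 441. -344.   22.]
```

View pics/w1.png

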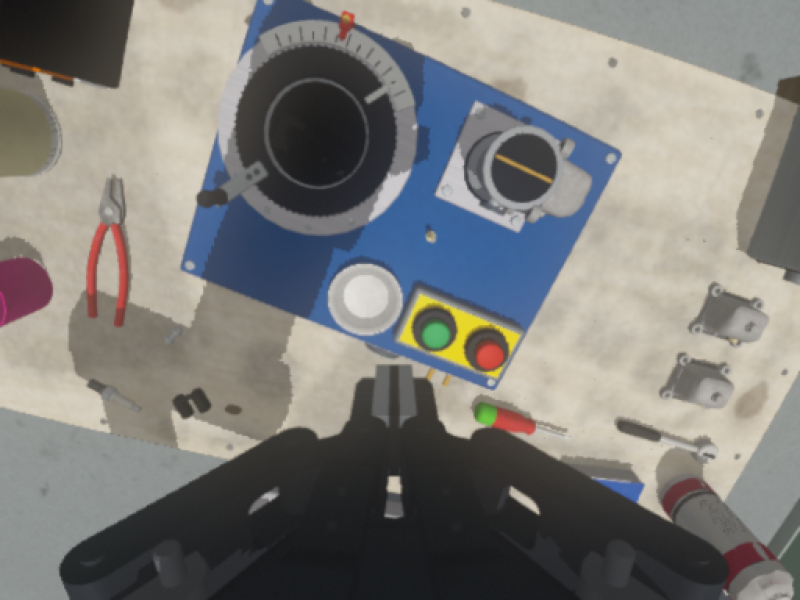

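```bash
python3 - <<'E'
from h import *; import pickle
C=pickle.load(open("w1.pkl","rb")); w=np.load("w1.npz"); im,d=w["im"],w["d"]
S=512/800
P=np.array([(268,2),(615,157),(189,265),(490,383)])*S
X=atz(C,P[:,0],P[:,1],60.); print(np.round(X,1)); 
yl=(X[0]-X[1])+(X[2]-X[3]); print("yaw",-np.arctan2(yl[0],yl[1]), "yaw by depthdir",np.arctan2(*( (X[0]-X[2])+(X[1]-X[3]))[[1,0]]),"cent",X.mean(0))
save("w1c",cv2.resize(im[0:155,115:275],(800,775),interpolation=3)[:600])
v,u=np.mgrid[0:155,115:275]; p=atd(C,u,v,d[:155,115:275]); np.save("p",p)
for z0,z1 in ((64,69),(72,76),(80,130)):
    m=(p[...,2]>z0)&(p[...,2]<z1); q=p[m]; print(z0,len(q),q.min(0).round(),q.max(0).round())
E
```

```text
[[ 691.1  181.    60. ]
 [ 642.2 -136.6   60. ]
 [ 457.8  222.1   60. ]
 [ 403.1  -92.9   60. ]]
yaw -0.16245162823722864 yaw by depthdir -0.17746765611191506 cent [548.55690506  43.40768383  60.        ]
64 3302 [512.   9.  64.] [689. 208.  69.]
72 5179 [523.  10.  72.] [693. 191.  76.]
80 176 [525. 171.  80.] [553. 199. 112.]
```

View pics/w1c.png

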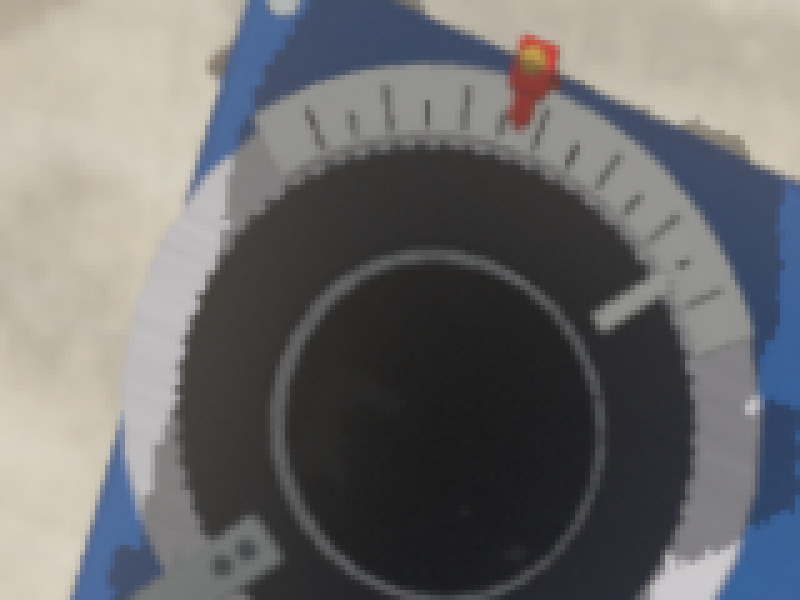

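```bash
python3 - <<'E'
from h import *; import pickle
from scipy.optimize import least_squares
C=pickle.load(open("w1.pkl","rb")); p=np.load("p.npy")
f=lambda L,z: atz(C,*(np.array(L,float)/5+[115-.4,-.4]).T,z)[:,:2]
E=f([(440,150),(182,400),(690,400),(255,222),(610,215),(215,290),(340,168)],74.)
r=least_squares(lambda a:np.hypot(*(E-a[:2]).T)-68,[600,130]); c=r.x; print("centre",c,r.fun.round(1))
r2=least_squares(lambda a:np.hypot(*(E-a[:2]).T)-a[2],[600,130,68]); print(r2.x)
A=lambda q:np.arctan2(*(q-c)[::-1])
s=f([(519,127)],74.)[0]; i=f([(600,322),(662,285)],74.); l=f([(223,566),(248,548)],76.)
k=p[p[...,2]>106][:,:2]; print("knob",k.mean(0),len(k),np.hypot(*(k.mean(0)-c)),"lever ang",A(k.mean(0))+np.pi, [A(q)+np.pi for q in l])
print("set",s,np.hypot(*(s-c)),A(s),"index",[ (A(q),np.hypot(*(q-c))) for q in i])
print("knob mid",(k.min(0)+k.max(0))/2)
E
```

```text
centre [596.90786885 120.6937747 ] [-0.1 -0.4 -2.2  0.4  1.3 -1.4 -0.2]
[598.84509452 121.22477828  66.41218561]
knob [557.45862451 122.95299596] 190 39.51388312614883 lever ang 6.225978730519042 [np.float64(5.436857453246717), np.float64(5.426948192938816)]
set [673.07358388 114.86378408] 76.38851312492177 -0.07639453895002613 index [(np.float64(-0.7654788244462727), np.float64(50.44939194760885)), (np.float64(-0.7845601694724442), np.float64(68.458229054221))]
knob mid [554.46251933 125.26263782]
```

```bash
python3 - <<'E'
from h import *; import pickle
C=pickle.load(open("w1.pkl","rb")); w=np.load("w1.npz"); im,d=w["im"],w["d"]
v,u=np.mgrid[0:384,0:512]; p=atd(C,u,v,d); ok=d>0
m=ok&(p[...,2]>103)&(p[...,2]<118)&(np.hypot(p[...,0]-529,p[...,1]-191)<30); k=p[m]; print("knob",len(k),k.mean(0),k.min(0),k.max(0),u[m].mean(),v[m].mean())
print(atz(C,u[m].mean(),v[m].mean(),110.))
m=ok&(p[...,2]>90)&(p[...,1]>205)&(v<260); q=p[m]; print(len(q)); 
for a in range(250,851,50):
    s=q[(q[:,0]>=a)&(q[:,0]<a+50)]
    if len(s): print(a,s.min(0).round(),s.max(0).round())
print(readout.sense()["joints"].round(2))
E
```

```text
knob 103 [531.16372458 192.29030126 109.20680016] [524.58302179 186.83925647 103.14266379] [537.18555499 198.61676694 111.67171315] 131.19417475728156 126.86407766990291
[531.29663015 191.96522503 110.        ]
1663
550 [600. 344.  95.] [600. 346. 132.]
600 [600. 330.  90.] [650. 352. 148.]
650 [650. 329.  90.] [656. 333. 109.]
[-0.16  0.24  1.42  0.    1.49  1.18]
```

step_arm(plan="2 -4 2 8 0;4 -8 5 16 0;6 -12 8 24 0;8 -15 12 32 0;9.2 -16.7 15 38 0;9.2 -16.7 16 38 0;9.2 -16.7 16 38 0;9.2 -16.7 16 38 0")

```text
time_s: 3.85
eef_pos: [559.9, 217.9, 141.7]
ee_rot: [-0.0, 0.977, -0.215, 0.001]
force: [-0.1, 0.1, 0.6]
grip_width: 0.006
```

```bash
python3 - <<'E'
from h import *
s=readout.sense(); C=cal("wrist"); im,d=cams.capture("wrist")
print(s["eef_pos"],s["ee_rot"],s["joints"].round(2))
x,y=s["ee_rot"][1:3]; print("toolx",x*x-y*y,2*x*y)
print(proj(C,s["eef_pos"]),proj(C,[531,192,110]))
save("w2",cv2.resize(im,(640,480),interpolation=3))
E
```

```text
[559.8506856  217.86650985 141.68261516] [-3.05190425e-04  9.76640081e-01 -2.14879167e-01  1.00118639e-03] [ 0.18  0.55  1.38 -0.    1.21  2.18]
toolx 0.9076527918693231 -0.41971921373969184
[251.51477195 246.97661495] [300.14547336 244.24756039]
```

View pics/w2.png

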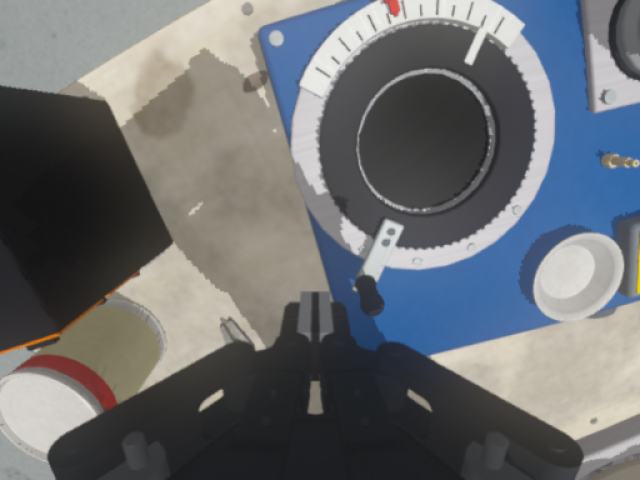

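step_arm(plan="-0.8 0 2 0 0;-1.7 0 4 0 0;-1.7 0 5.2 0 0;-1.7 0 5.2 0 0;-1.8 0.6 5.2 0 0;-1.8 1.2 5.2 0 0;-1.8 1.6 5.2 0 0;-1.8 2 5.2 0 0;-1.8 2.3 5.2 0 0;-1.8 2.6 5.2 0 0")

```text
time_s: 4.9
eef_pos: [531.9, 202.5, 88.3]
ee_rot: [-0.0, 0.977, -0.215, 0.0]
force: [-0.4, 4.4, 0.3]
grip_width: -0.005
```

```bash
cat >look.py <<'E'
from h import *; import sys
s=readout.sense(); C=cal("wrist"); im,d=cams.capture("wrist"); np.savez(sys.argv[1],im=im,d=d)
print(s["time_s"],s["eef_pos"],s["force"],s["ee_rot"])
v,u=np.mgrid[0:384,0:512]; p=atd(C,u,v,d)
h=cv2.cvtColor(im,cv2.COLOR_RGB2HSV); c=np.array([597.5,121]); r=np.hypot(p[...,0]-c[0],p[...,1]-c[1]); A=np.arctan2(p[...,1]-c[1],p[...,0]-c[0])
red=((h[...,0]<8)|(h[...,0]>172))&(h[...,1]>130)&(h[...,2]>70)&(r>60)&(r<110)&(abs(A)<1.2)
far=(abs(A)<1.2)
idx=(r>52)&(r<64)&far&(h[...,2]>100)&(h[...,1]<60)&(p[...,2]>65)
for n,m in(("red",red),("idx",idx)):
    print(n,m.sum(),np.median(A[m]) if m.any() else None, u[m].mean(),v[m].mean())
m=(p[...,2]>104)&(p[...,2]<116)&(abs(r-98)<12)&(u>285)&(abs(A)>1.8)&(im.max(2)<90); print("knob",m.sum(),p[m].mean(0) if m.any() else None)
E
python3 look.py w3
```

```text
4.9 [531.91188866 202.49271876  88.308697  ] [-0.41838335  4.3995179   0.28450104] [-1.62099052e-04  9.76616200e-01 -2.14990158e-01  5.78144151e-05]
red 0 None nan nan
idx 0 None nan nan
knob 392 [523.38383833 182.18927599 109.35734634]look.py:10: RuntimeWarning: Mean of empty slice.
  print(n,m.sum(),np.median(A[m]) if m.any() else None, u[m].mean(),v[m].mean())
  ret = ret.dtype.type(ret / rcount)
```

step_arm(plan="-0.1 0.5 0 0 0;-0.3 1 0 0 0;-0.4 1.6 0 0 0;-0.45 2.2 0 0 0;-0.5 2.8 0 0 0;-0.5 3.4 0 0 0;-0.5 4 0 0 0;-0.45 4.6 0 0 0;-0.35 5.1 0 0 0;-0.35 5.1 0 0 0")

```text
time_s: 5.95
eef_pos: [507.2, 157.0, 88.1]
ee_rot: [0.0, 0.977, -0.215, -0.0]
force: [0.0, 0.7, -0.1]
grip_width: -0.001
```

step_arm(plan="0 -1 0 0 0;0 -2 -1 0 0;0 -2 -4 0 0;0 -2 -8 0 0;0 -2 -11 0 0;0 -2 -12 0 0;0 -2 -12 0 0")

```text
time_s: 6.65
eef_pos: [516.1, 176.3, 208.8]
ee_rot: [-0.0, 0.977, -0.215, 0.001]
force: [0.5, -0.7, -1.2]
grip_width: -0.005
```

```bash
python3 look.py w4; python3 - <<'E'
from h import *
save("w4",cv2.resize(np.load("w4.npz")["im"][:300],(800,469),interpolation=3))
E
```

```text
6.65 [516.05608375 176.34506767 208.78570232] [ 0.54694861 -0.71200084 -1.2114258 ] [-1.63979259e-04  9.76656170e-01 -2.14807631e-01  6.17355948e-04]
red 49 -0.06916390120801096 237.69387755102042 3.673469387755102
idx 100 -0.10982834850216286 249.1 28.14
knob 155 [503.29263438 136.58722899 109.5061188 ]
```

View pics/w4.png

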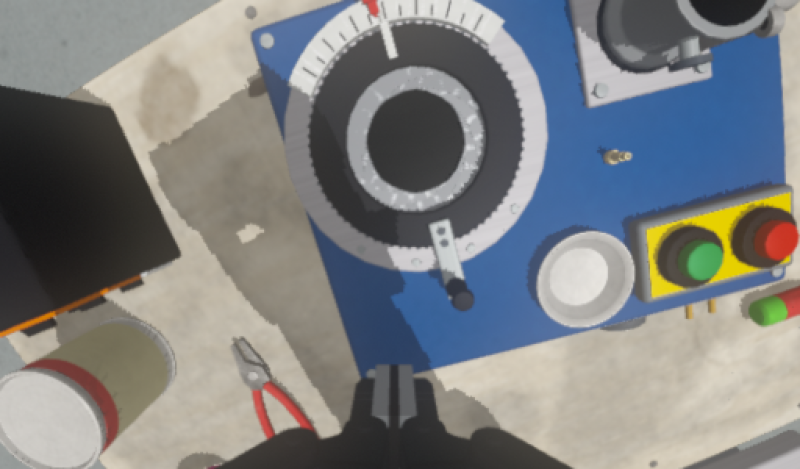

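step_arm(plan="3 1 0 0 0;6 2 0 0 0;8 2 0 0 0;8 2 0 0 0;8 2 0 0 0")

```text
time_s: 7.2
eef_pos: [579.2, 124.3, 206.3]
ee_rot: [0.0, 0.977, -0.215, -0.002]
force: [-0.3, 0.6, 0.1]
grip_width: -0.001
```

```bash
python3 look.py w5; python3 - <<'E'
from h import *
C=cal("wrist"); im=np.load("w5.npz")["im"]; import pickle; pickle.dump(C,open("w5.pkl","wb"))
u,v=proj(C,[672,116,74]).astype(int); print(u,v); u0,v0=u-50,max(v-30,0)
print(u0,v0); save("w5",cv2.resize(im[v0:v0+75,u0:u0+100],(800,600),interpolation=3))
E
```

```text
7.2 [579.22859582 124.32459328 206.25447175] [-0.3309273   0.59703171  0.10536391] [ 3.37301710e-04  9.76588585e-01 -2.15108154e-01 -1.76170461e-03]
red 111 -0.08902529577418426 215.95495495495496 98.05405405405405
idx 504 -0.5083462059025579 249.56944444444446 142.53174603174602
knob 0 None
219 99
169 69
```

View pics/w5.png

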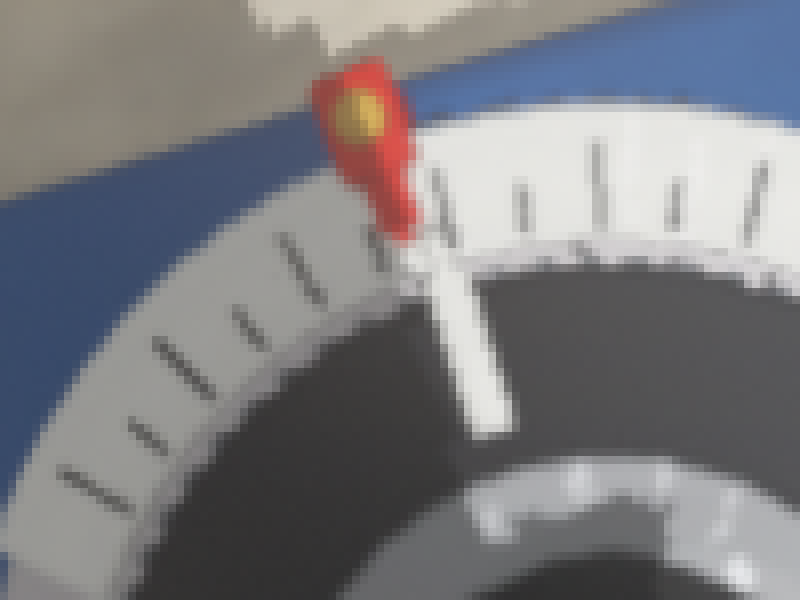

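```bash
python3 - <<'E'
from h import *; import pickle
C=pickle.load(open("w5.pkl","rb"))
P=np.array([(493,430),(445,262),(403,242),(362,115),(400,215)])/8+[169-.44,69-.44]
X=atz(C,P[:,0],P[:,1],74.)[:,:2]; print(X)
d=(X[1]-X[0]);d/=np.linalg.norm(d); w=X[2]-X[0]; print("perp offset of red tip from index line (+left)",d[0]*w[1]-d[1]*w[0],"along",w@d, "red axis dir",np.arctan2(*(X[3]-X[2])[::-1]),"index dir",np.arctan2(d[1],d[0]))
for c in ((597.5,121),(598.8,121.2),(596.9,120.7)): print([(np.arctan2(*(q-c)[::-1]).round(3),np.hypot(*(q-c)).round(1)) for q in X])
E
```

```text
[[647.90413308 116.26638739]
 [668.46827143 112.76182159]
 [672.75366386 116.3784794 ]
 [687.98559309 114.27809444]
 [675.72729478 115.29516602]]
perp offset of red tip from index line (+left) 4.2851967219964395 along 24.4775169009164 red axis dir -0.13702940034947236 index dir -0.16879952949507893
[(np.float64(-0.094), np.float64(50.6)), (np.float64(-0.116), np.float64(71.4)), (np.float64(-0.061), np.float64(75.4)), (np.float64(-0.074), np.float64(90.7)), (np.float64(-0.073), np.float64(78.4))]
[(np.float64(-0.1), np.float64(49.4)), (np.float64(-0.121), np.float64(70.2)), (np.float64(-0.065), np.float64(74.1)), (np.float64(-0.077), np.float64(89.5)), (np.float64(-0.077), np.float64(77.2))]
[(np.float64(-0.087), np.float64(51.2)), (np.float64(-0.11), np.float64(72.0)), (np.float64(-0.057), np.float64(76.0)), (np.float64(-0.07), np.float64(91.3)), (np.float64(-0.068), np.float64(79.0))]
```

step_arm(plan="-3 -1 0 0 0;-6 -2 0 0 0;-8 -2 2 0 0;-8 -2 5 0 0;-8 -2 9 0 0;-8 -2 12 0 0;-8 -2 12 0 0;-8 -1 12 0 0;-8 -0.5 12 0 0;-7.95 -0.1 12 0 0")

```text
time_s: 8.25
eef_pos: [508.7, 158.0, 89.8]
ee_rot: [-0.0, 0.977, -0.215, 0.001]
force: [0.5, -1.1, 0.0]
grip_width: 0.0
```

step_arm(plan="0.05 0.15 0 0 0;0.1 0.3 0 0 0;0.15 0.45 0 0 0;0.2 0.57 0 0 0;0.2 0.57 0 0 0;0.2 0.57 0 0 0")

```text
time_s: 8.85
eef_pos: [507.9, 152.4, 88.2]
ee_rot: [-0.0, 0.977, -0.215, 0.0]
force: [1.2, 1.7, 1.9]
grip_width: -0.003
```

step_arm(plan="0 -1 0 0 0;0 -2 -1 0 0;0 -2.5 -4 0 0;0 -2.5 -8 0 0;0 -2.5 -12 0 0;3 -1 -12 0 0;6 -0.5 -12 0 0;8 -0.5 -12 0 0;8 -0.5 -12 0 0;8 -0.5 -12 0 0")

```text
time_s: 9.85
eef_pos: [582.1, 123.7, 207.5]
ee_rot: [0.0, 0.977, -0.215, -0.001]
force: [-0.3, 0.4, -0.5]
grip_width: -0.001
```

```bash
python3 look.py w6; python3 - <<'E'
from h import *
C=cal("wrist"); im=np.load("w6.npz")["im"]; import pickle; pickle.dump(C,open("w6.pkl","wb"))
u,v=proj(C,[672,116,74]).astype(int); u0,v0=u-50,max(v-30,0)
print(u0,v0); save("w6",cv2.resize(im[v0:v0+75,u0:u0+100],(800,600),interpolation=3))
E
```

```text
9.85 [582.05806705 123.73597094 207.51754873] [-0.32827961  0.44856035 -0.49013929] [ 2.14222305e-04  9.76610226e-01 -2.15015918e-01 -7.58277972e-04]
red 104 -0.08696088830601402 223.16346153846155 96.64423076923077
idx 106 -0.05752800964750068 193.0 163.6320754716981
knob 0 None
170 72
```

View pics/w6.png

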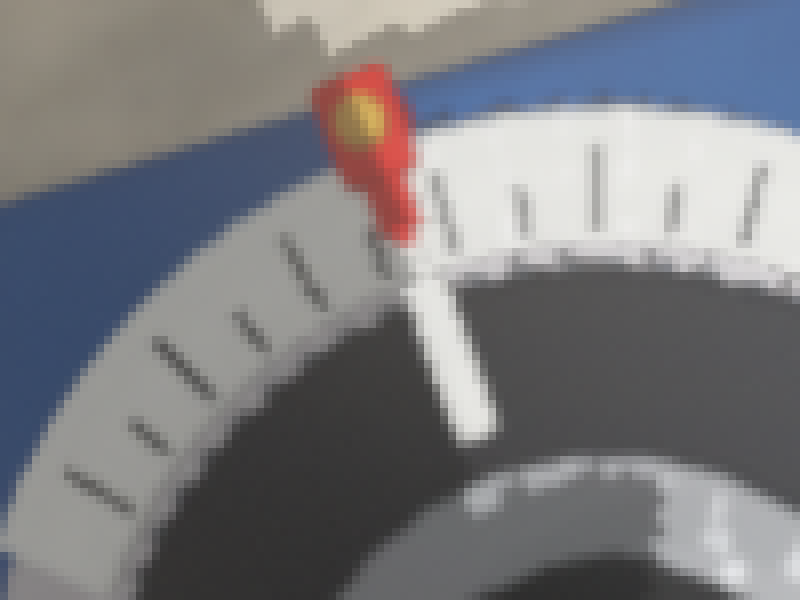

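step_arm(plan="-1 4 0 0 0;-2 8 0 0 0;-3.5 12 1 0 0;-5 16 3 0 0;-5.4 17.9 5 0 0;-5.4 17.9 6.7 0 0;-5.4 17.9 6.7 0 0;-5.4 17.9 6.7 0 0")

```text
time_s: 10.7
eef_pos: [458.3, -15.9, 141.8]
ee_rot: [-0.0, 0.977, -0.215, 0.0]
force: [0.1, -0.1, -0.6]
grip_width: -0.001
```

```bash
python3 - <<'E'
from h import *
s=readout.sense(); C=cal("wrist"); im,d=cams.capture("wrist")
print(s["eef_pos"],s["joints"].round(2))
h=cv2.cvtColor(im,cv2.COLOR_RGB2HSV); v,u=np.mgrid[0:384,0:512]; p=atd(C,u,v,d)
m=(h[...,0]>45)&(h[...,0]<85)&(h[...,1]>90)&(np.hypot(p[...,0]-458,p[...,1]+16)<40)&(p[...,2]>85)
q=p[m];print(m.sum(),q.mean(0),q.min(0),q.max(0)); t=q[q[:,2]>96]; print(len(t),t.mean(0))
save("w7",cv2.resize(im,(640,480)))
E
```

```text
[458.28499513 -15.87988948 141.78323596] [-0.29  0.27  1.81  0.    1.06  1.71]
867 [458.27884597 -17.12954949  97.99288389] [440.01918129 -29.133144    87.32597602] [469.52777481  -1.93754628 146.74200045]
769 [457.79729448 -16.87844734  98.68497005]
```

View pics/w7.png

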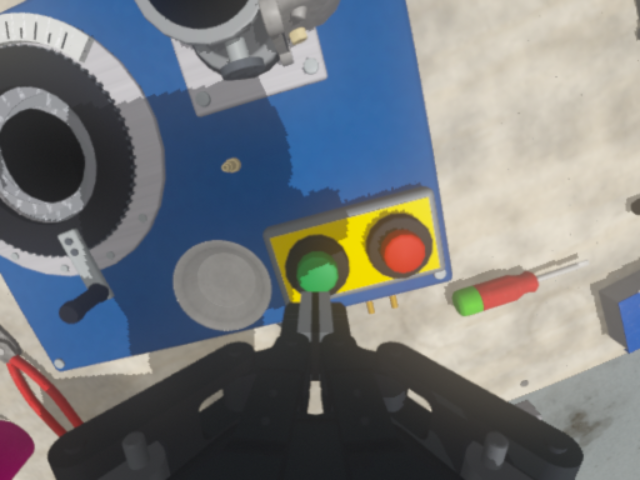

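step_arm(plan="0 0 2 0 0;0 0 3.5 0 0;0 0 4 0 0;0 0 4.3 0 0;0 0 4.6 0 0;0 0 4.8 0 0;0 0 4.95 0 0;0 0 4.95 0 0;0 0 4.95 0 0")

```text
time_s: 11.65
eef_pos: [458.7, -16.3, 92.5]
ee_rot: [-0.0, 0.977, -0.215, 0.001]
force: [-1.8, 2.6, 7.4]
grip_width: -0.0
```

step_arm(plan="0 0 0.1 0 0;0 0 0.1 0 0;0 0 0.1 0 0")

```text
time_s: 11.95
eef_pos: [458.8, -16.4, 92.3]
ee_rot: [-0.0, 0.977, -0.215, 0.001]
force: [-4.3, 3.3, 18.6]
grip_width: 0.005
```

step_arm(plan="0 0 -1 0 0;0 0 -4 0 0;0 0 -8 0 0;0 0 -12 0 0;2 -4 -14 0 0;4 -8 -15 0 0;6 -11 -15 0 0;7 -14 -15 0 0;7 -14 -15 0 0;7 -14 -15 0 0")

```text
time_s: 12.95
eef_pos: [580.4, 81.3, 240.3]
ee_rot: [0.0, 0.977, -0.215, -0.0]
force: [0.8, 0.1, 0.0]
grip_width: -0.002
```

```bash
python3 look.py w8; python3 - <<'E'
from h import *
im=np.load("w8.npz")["im"];d=np.load("w8.npz")["d"]; C=cal("wrist")
h=cv2.cvtColor(im,cv2.COLOR_RGB2HSV); v,u=np.mgrid[0:384,0:512]; p=atd(C,u,v,d)
m=(h[...,0]>45)&(h[...,0]<85)&(h[...,1]>90)&(np.hypot(p[...,0]-458,p[...,1]+16)<12); print("green top",np.median(p[m],0),m.sum())
save("w8",cv2.resize(im,(800,600),interpolation=3))
E
```

```text
12.95 [580.37582045  81.26372129 240.32753894] [0.75438161 0.1209752  0.04403499] [ 2.71630899e-04  9.76687734e-01 -2.14664531e-01 -3.66878637e-04]
red 90 -0.08982992198681561 187.55555555555554 117.53333333333333
idx 55 -0.07084354958693626 195.36363636363637 132.92727272727274
knob 0 None
green top [459.23667239 -16.40087158  98.86327907] 281
```

View pics/w8.png

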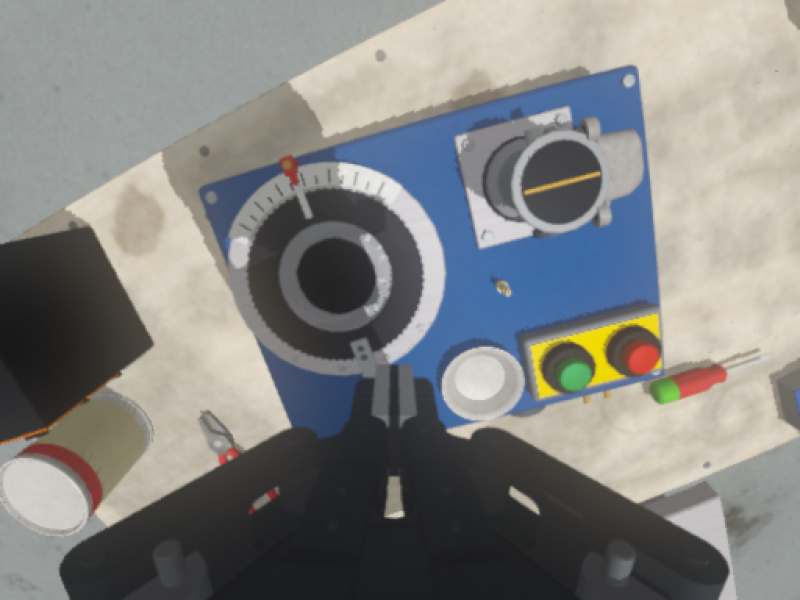

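step_arm(plan="-3 0 -4 0 0;-6 0 -6 0 0;-6 0 -6 0 0;-6 0 -6 0 0;-6 0 -6 0 0")

```text
time_s: 13.5
eef_pos: [526.1, 105.6, 299.8]
ee_rot: [0.0, 0.976, -0.216, -0.001]
force: [-0.3, -0.8, -0.2]
grip_width: 0.002
```

```bash
python3 -c "
from h import *
s=readout.sense();print(s['eef_pos'],s['force'],s['time_s']);print(workorder.finish_job())"
```

```text
[526.09313193 105.61329666 299.7942538 ] [-0.34568685 -0.77592387 -0.22286691] 13.5
the job is handed in; nothing more can be done
None
```

The ring is set, the start button has been pressed and released, and the job was handed in at 13.5 s. No verdict was reported.

- **Ring:** I pushed the lever round with closed fingers. The first push stopped about 4 mm short, and a 5 mm nudge followed. The close-up after the nudge showed the index about 1.5 mm from the red pointer's tip, against a 4 mm limit. I did not refine it further. The picture after the button press showed the two still lined up.
- **Start button:** The tip went down to 92.3 mm, about 6 mm below the button's top, with 18.6 N at the end, so it was fully in. Afterwards its top measured 98.9 mm, so it was up again.
- **Other parts:** In the last picture the stop button was up, and the set-pointer, dish and jet looked unmoved. I checked these by eye only. The pink cup, float bowls, ratchet, spark plug and bolt were not re-checked after the moves.
- **Clearance:** The arm finished with its tip at 300 mm, touching nothing.

My hand-picked iris centre came out about 2–3 mm uncertain: the lever and index gave ring angles 0.04 to 0.07 rad apart. I therefore judged the final setting by comparing index and pointer directly in the picture.

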